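Draw a pushrod from its slanted stand and set it up in the checking fixture

TASK

Draw the longer of the two pushrods out of its light slanted stand along the tube's own slope, leaving both stands upright where they are and the shorter rod in its stand. Lay it gently, without dropping it, in the two V-blocks of the checking fixture and bring one end just up to touch the end stop without forcing it, then switch the fixture's lamp on by flipping its toggle over to the other side. Leave the other things on the bench where they are.

Things in the scene. Friction and masses are not known exactly. Their poses are not given: they have to be found in the camera images.
- long_rod: the longer pushrod, plain dark steel rod 200 long and 10 in diameter with rounded ends, about 120 g. Origin at its lower end, z along the rod to its upper end (200). At the start it stands in the tube of stand_a, 80 deep, so that 120 stick out, with about 1 of play on each side
- long_rod_mid (a point): middle of the longer pushrod, 100 from either end, on its axis; frame as the rod's
- short_rod: the shorter pushrod, same look and thickness but 150 long; stands in the tube of stand_b with 70 sticking out and stays there. Origin at its lower end, z along the rod
- stand_a: light loose aluminium stand (100 g) with the longer rod: foot plate 54 (x) by 92 (y from -50 to 42) by 5, on it a square tube, 16.5 outside, 12.5 inside, 80 deep, leaning 35 degrees from vertical towards the stand's +y. Origin on the bench, z up; tube floor at (0,-35,14), mouth centre (0,11,80). Left of the table, yaw to 20 degrees, the two may be swapped. Slides or tips under less than 1 N of side force
- stand_b: light loose aluminium stand (100 g) with the shorter rod: foot plate 54 (x) by 92 (y from -50 to 42) by 5, on it a square tube, 16.5 outside, 12.5 inside, 80 deep, leaning 35 degrees from vertical towards the stand's +y. Origin on the bench, z up; tube floor at (0,-35,14), mouth centre (0,11,80). Left of the table, yaw to 20 degrees, the two may be swapped. Slides or tips under less than 1 N of side force
- fixture: checking fixture fixed to the bench: grey base 90 (x) by 330 (y from -200 to 130) by 16 high; origin on the bench, z up, yaw to 15 degrees. Carries two V-blocks, an end stop and, at y = -193 to -137, x = -32 to 32, a switch box 52 high. Between the blocks nothing is above 22 high (a lamp strip at x = 32)
- cradle (a point): point (0,0,65) of the fixture, axes as its: where the middle of the longer rod comes when it lies in both grooves against the end stop. Grooves run along y: steel V-blocks 20 long at y = -70 and +70, 90-degree grooves open upwards, bottom 58 high at x = 0, edges at x = +-17, 75 high
- stop_face (a point): point (0,-100,65) of the fixture on the face of the end stop, a steel plate 36 wide and up to 86 high that looks to the fixture's +y
- bat (a joint): bat toggle on the switch box: steel lever 38 long, 9 thick, 13 ball at its tip, pivot at (0,-165,52) of the fixture. 0 = off, leaning 0.4 rad towards the fixture's -x; 0.8 = on, leaning 0.4 rad towards +x. It snaps to either side from its upright centre (0.4); about 2 N at the tip move it
- bat_tip (a point): centre of the ball at the tip of the bat toggle (87 above the bench, 15 to the fixture's -x side of the pivot when off)
- spanner: open-ended spanner lying flat, 190 long, about 25 wide and 8 thick; bystander. Origin at the centre of its underside
- bearing: steel bearing ring lying flat, 62 outside diameter, 16 high; bystander. Origin at the centre of its underside
- spray_can: upright spray can, 54 diameter, 170 high; bystander. Origin at the centre of its underside
- bolt_jar: closed jar, 64 diameter, 75 high; bystander. Origin at the centre of its underside
- mug: white mug, 80 diameter, 90 high; bystander. Origin at the centre of its underside
- socket: upright steel drive socket, 28 diameter, 45 high; bystander. Origin at the centre of its underside
- driver: screwdriver lying flat, 200 long, handle 26 diameter; bystander. Origin at the centre of its underside
- pulley: aluminium belt pulley lying flat, 76 diameter, 28 high; bystander. Origin at the centre of its underside
There are look-alikes about, which are no part of the job. What is shaped like the stand_a but orange is not meant.

How it is judged (in metres and radians):
On the way, in this order (a step that is already met when the one before it is completed fails the run):
1. the longer rod is drawn right out of its stand, held, the stands upright and in place (angle between each of stand_a, stand_b's own z axis and vertical below 0.1 rad and distance of each of stand_a, stand_b from where it was at the start of the episode below 0.01 m and distance of short_rod from where it was at the start of the episode below 0.015 m and distance between long_rod and stand_a above 0.12 m and contact force between long_rod and stand_a below 0.05 N and contact force between long_rod and the fingers above 0.2 N), for 0.1 s.
2. the longer rod lies in both grooves against the end stop, let go, the lamp still off (x of long_rod_mid in the frame of fixture between -0.005 and 0.005 m and z of long_rod_mid in the frame of fixture between 0.06 and 0.07 m and y of long_rod_mid in the frame of fixture between -0.003 and 0.002 m and angle between the z axis of long_rod and the y axis of fixture, either way round below 0.05 rad and contact force between long_rod and the fingers below 0.1 N and value of joint bat below 0.3 rad), for 0.2 s.
3. the toggle is over on its other side (value of joint bat above 0.65 rad), for 0.2 s.
At the end, for the whole second after the job is handed in: The longer rod lies released and at rest in both grooves (middle within 5 mm sideways and in height, in line to 0.05 rad), its end touching the end stop (gap under 2 mm); the toggle is on; both stands upright within 10 mm of where they were, the shorter rod still in its stand (x of long_rod_mid in the frame of fixture between -0.005 and 0.005 m and z of long_rod_mid in the frame of fixture between 0.06 and 0.07 m and y of long_rod_mid in the frame of fixture between -0.003 and 0.002 m and angle between the z axis of long_rod and the y axis of fixture, either way round below 0.05 rad and contact force between long_rod and the fingers below 0.1 N and angle between each of stand_a, stand_b's own z axis and vertical below 0.1 rad and distance of each of stand_a, stand_b from where it was at the start of the episode below 0.01 m and distance of short_rod from where it was at the start of the episode below 0.015 m and distance between long_rod and stand_a above 0.12 m and value of joint bat above 0.65 rad and linear speed of long_rod below 0.02 m/s and distance between short_rod and stand_b below 0.06 m).
It fails at once if a stand tips by more than 15 degrees (angle between any of stand_a, stand_b's own z axis and vertical above 0.26 rad).
It fails at once if the longer rod is dropped (falls faster than 0.7 m/s untouched) (linear speed of long_rod above 0.7 m/s and contact force between long_rod and the fingers below 0.1 N).
It fails at once if the longer rod is pressed hard on the fixture (over 25 N) (contact force between long_rod and fixture above 25 N).
It fails at once if another thing on the bench is moved more than 40 mm (distance of any of spanner, bearing, spray_can, bolt_jar, mug, socket, driver, pulley from where it was at the start of the episode above 0.04 m).
It also fails if it takes over 58 s, if anything falls off the work surface, if the arm or the gripper's body presses on something with over 40 N, if the wrist force passes 120 N, or if a joint passes its speed limit or range.

ROBOT

A 6-joint arm with a two-finger parallel gripper is mounted at the origin on the work surface. World frame = base frame: x ahead of the robot, y to its left, z up, the work surface at z = 0. Lengths are in m, angles in degrees, forces in N, time in s.
With the tool pointing down it reaches from about 0.3 to 0.75 m from the base axis. Payload 8.5 kg.
Tool frame: the origin (TCP) lies at the very end of the fingers, on their centre line; the grasp point (between the pads) lies 19 mm behind it (env.pinch_z is the distance from the TCP to the grasp point, in m); z points along the fingers, y is the line along which they close (so a half turn about z gives the same grasp; the last joint's range is limited). The gripper opens to 85 mm and grips with 20 to 120 N. Pads are 22 mm wide; open, the fingers measure 114 mm over their backs; the gripper's body (76 mm by 85 mm) begins 54 mm behind the grasp point. The pads swing forward as they close: fully open they stand 13 mm farther back than shut.
Start: joints at [-83.497, 21.807, 74.336, -0, 83.858, -12.336], TCP at [0.178, -0.521, 0.2] pointing down, gripper open.
Joint ranges: [-178.18, 178.18], [-50.72, 133.34], [12.68, 142.11], [-81.47, 261.47], [9.98, 163.14], [-165.26, 165.26]. Speed limits (degrees/s): [136.94, 136.94, 180, 180, 180, 180].

INTERFACE

Orientations are given as a 3x3 rotation matrix whose columns are the frame's x, y, z axes.
In Python, from rig import env, viewer gives the robot as it stands.
- The arm moves only by the tool drive_tool, never from a script. Its argument "series" is a list of rows, each a list of 3 entries, a list of its own where there are three numbers: the shift along the tool's x, y, z in m, then the turn about the tool's z in degrees, then the finger opening in m, from 0 to 0.0854. A call has 1 to 20 rows; each row is the pose to reach, as a shift and turn from the pose commanded when the call began, along the tool's axes at that moment; what a row does not reach only later rows make up. A row lasts 1/10 s, in which the tool goes at most 50 mm and 8.59 degrees, less where a joint would pass 70% of its speed; a pose out of reach is approached as far as the arm can. A call with a gripper value outside its range is refused whole. The fingers move at their own pace and stop on an object; "newtons" is the grip in N (left out, the last holds). Time passes only in rows, so rows that repeat a pose let the fingers close. It gives the time, the measured TCP pose, the force, the opening and the grip force at its end, in the units of the state.
- env.observe(): the state, without advancing time (a new reading comes with each control period).
- viewer.get_image(name): name is "scene" or "top" or "wrist"; returns a dict with "img" (384x512x3 uint8, red, green, blue), "depth" (384x512 float32, m along the optical axis (not along the pixel's ray), 0 where there is no reading), "camera_matrix" (3x3 intrinsics, pixels), "distortion" ([k1, k2, p1, p2, k3] as OpenCV has them; the pictures are not rectified), "rvec" (rotation vector, rad) and "tvec" (3), from world to camera coordinates, as OpenCV has them. Camera axes: x right, y down, z forward; pixel columns grow to the right and rows downward; lengths in m; the calibration is good to about 2 mm. A picture is of the moment at which its call begins.
- env.close_job(): hands the job in; it is judged then, once.
The state is a dict: "time_s": time; "q": joint angles; "qvel": joint speeds; "joint_efforts": joint torques, N m; "position": TCP position; "tool_rot": TCP orientation; "ft_force": force on the tool from outside, world axes, zero at the start; "wrist_torque": the same for the moment, N m; "grip_width": finger opening in m; "gripper_force": force on a finger pad.
Only numpy, scipy, OpenCV 4.12 (cv2) and the standard library are available. Lean on these libraries where they do the work, as an engineer would, in place of code of your own. Each camera call takes 0.05 s, during which the arm holds its last target. There are 200 camera calls.

## Working session

There is one attempt and no reset: what is moved stays moved. The work goes in short steps, Python scripts to look and compute and a tool call to move; the robot and the scene stay as the last step left them, time stands still between calls to the robot, and variables do not carry over. Pictures are saved under pics/ and viewed, at most 10 in all, crops included, and the job is handed in when it is done.

Besides the shell and the picture viewer there is one more tool, called after "Emit:" as name([rows], argument=value, ...), one row to a line, values as JSON. drive_tool: Moves the arm, as the interface text tells. Its arguments: {"type":"object","properties":{"series":{"type":"array"},"newtons":{"type":"number"}},"required":["series"]}

```bash
ls; mkdir -p pics
cat > h.py <<'E'
import numpy as np, cv2
from rig import env, viewer
def snap(n,f=None):
    d=viewer.get_image(n)
    if f: cv2.imwrite(f'pics/{f}.png',d['img'][...,::-1])
    return d
def cloud(d):
    K,D=d['camera_matrix'],np.array(d['distortion'])
    h,w=d['depth'].shape
    u,v=np.meshgrid(np.arange(w),np.arange(h))
    p=cv2.undistortPoints(np.stack([u,v],-1).reshape(-1,1,2).astype(float),K,D).reshape(h,w,2)
    z=d['depth'][...,None]
    c=np.concatenate([p*z,z],-1)
    R=cv2.Rodrigues(np.array(d['rvec'],float))[0]
    P=(c-np.array(d['tvec']).reshape(3))@R
    P[d['depth']==0]=np.nan
    return P
E
python3 - <<'E'
from h import *
a=snap('top','top1');b=snap('scene','scene1')
np.savez('c1.npz',top=cloud(a),scene=cloud(b),ti=a['img'],si=b['img'])
print(env.observe(),env.pinch_z)
for d in(a,b):
    R=cv2.Rodrigues(np.array(d['rvec'],float))[0];print(-R.T@np.array(d['tvec']).reshape(3),R[2])
E
```

```text
pics
{'time_s': 0.1, 'q': array([-8.34963752e+01,  2.18371001e+01,  7.43802736e+01, -6.35822347e-04,
        8.38577664e+01, -1.23336481e+01]), 'qvel': array([ 0.02954171, -0.01829165, -0.14001512, -0.0119105 , -0.0309164 ,
        0.07764955]), 'joint_efforts': array([ 4.56239170e-03, -4.49220622e+01, -2.31657940e+01, -7.84246890e-05,
        3.60116486e-03,  4.53742166e-05]), 'position': array([ 0.17756311, -0.52022312,  0.19927463]), 'tool_rot': array([[ 9.46439051e-01,  3.22882483e-01, -1.59504219e-04],
       [ 3.22882410e-01, -9.46438194e-01,  1.30175144e-03],
       [ 2.69351854e-04, -1.28352951e-03, -9.99999140e-01]]), 'ft_force': array([ 0.20445368, -0.20744913,  0.33392871]), 'wrist_torque': array([-0.03402927, -0.05732541, -0.0119675 ]), 'gripper_force': 0.0, 'grip_width': 0.08538838931218912} 0.0187
[0.35101465 0.05980762 0.93668939] [ 0.20490385 -0.01930798 -0.97859165]
[0.87606229 0.51145273 0.83361686] [-0.37224446 -0.48064512 -0.79398636]
```

View pics/top1.png

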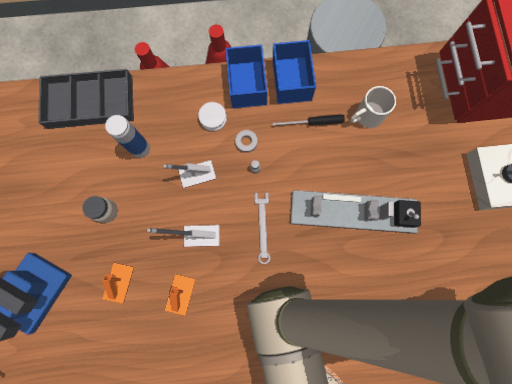

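View pics/scene1.png

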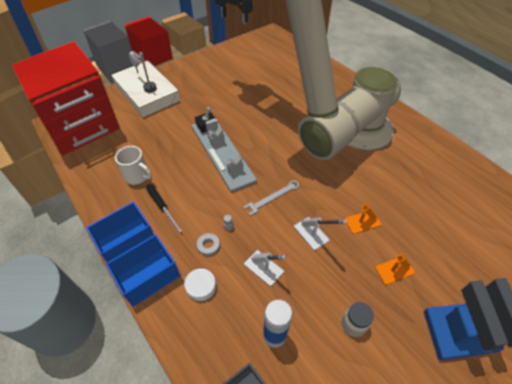

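Top view: the long rod's stand is at (200,236) with its rod tip at (150,231). The short one is at (197,174). The fixture runs from (292,205) to (420,215), with the box on the right, so its +y points left in the image. Next I'll measure from the clouds.

Run:
```python
from h import *
c=np.load('c1.npz');P=c['top'];I=c['ti'].astype(int)
np.set_printoptions(precision=4,suppress=True)
def box(x0,x1,y0,y1,f):
    m=np.zeros(P.shape[:2],bool);m[y0:y1,x0:x1]=True
    return m&f
z=P[...,2]
for n,(x0,x1,y0,y1) in dict(A=(140,225,215,255),B=(155,222,155,192)).items():
    br=I.min(-1)
    plate=P[box(x0,x1,y0,y1,(z>0.001)&(z<0.012)&(br>150))]
    r=cv2.minAreaRect((plate[:,:2]*1000).astype(np.float32));print(n,'plate',len(plate),r,np.median(plate[:,2]))
    rod=P[box(x0,x1,y0,y1,(z>0.088)&(I.max(-1)<130))]
    print('rod',len(rod),rod[np.argmax(rod[:,2])],rod[np.argmin(rod[:,2])])
    m=rod.mean(0);u=np.linalg.svd(rod-m)[2][0];u*=np.sign(u[2]);print(m,u,'tilt',np.degrees(np.arccos(u[2])),'az',np.degrees(np.arctan2(u[1],u[0])))
f=box(285,428,180,240,(z>0.010)&(z<0.02))
b=P[f];r=cv2.minAreaRect((b[:,:2]*1000).astype(np.float32));print('fix',len(b),r,cv2.boxPoints(r))
for lo,hi in((.045,.06),(.066,.078),(.08,.1)):
    b=P[box(285,428,180,240,(z>lo)&(z<hi))];print(lo,len(b));
    if lo==.045: r=cv2.minAreaRect((b[:,:2]*1000).astype(np.float32));print(r)
    else: print(b[::max(1,len(b)//15)])
```

```text
A plate 467 ((446.7644348144531, 210.06106567382812), (90.45034790039062, 53.611209869384766), 86.0989990234375) 0.005340869610785345
rod 150 [0.4499 0.2914 0.1742] [0.4491 0.2267 0.09  ]
[0.4496 0.2592 0.1293] [0.0492 0.6052 0.7945] tilt 37.38724960886404 az 85.35638120531246
B plate 373 ((616.065673828125, 210.37466430664062), (55.00143814086914, 92.42960357666016), 11.006845474243164) 0.005429763145916838
rod 59 [0.6023 0.2607 0.1337] [0.6119 0.2298 0.0895]
[0.6076 0.2445 0.1103] [-0.1557  0.5898  0.7924] tilt 37.591344133613674 az 104.78884720004041
fix 2723 ((469.0762023925781, -195.7421417236328), (329.8656311035156, 90.49310302734375), 79.97960662841797) [[ 395.8217 -350.2862]
 [ 484.9345 -366.0319]
 [ 542.3307  -41.1981]
 [ 453.2179  -25.4524]]
0.045 664
((464.7300720214844, -217.34701538085938), (273.98480224609375, 64.53926086425781), 80.035888671875)
0.066 237
[[ 0.5093 -0.0884  0.0706]
 [ 0.5044 -0.1021  0.0754]
 [ 0.5    -0.0966  0.0747]
 [ 0.4845 -0.2334  0.0697]
 [ 0.4808 -0.2363  0.0746]
 [ 0.4777 -0.2247  0.0698]
 [ 0.4741 -0.2338  0.0708]
 [ 0.4675 -0.2629  0.0774]
 [ 0.4786 -0.0948  0.0677]
 [ 0.4733 -0.0882  0.0734]
 [ 0.4543 -0.2619  0.0665]
 [ 0.4518 -0.2616  0.0661]
 [ 0.4519 -0.2304  0.0696]
 [ 0.4487 -0.234   0.0722]
 [ 0.444  -0.2588  0.0701]
 [ 0.443  -0.2189  0.0699]]
0.08 116
[[ 0.4739 -0.2646  0.0827]
 [ 0.4705 -0.2648  0.0874]
 [ 0.4681 -0.2677  0.085 ]
 [ 0.4648 -0.2678  0.0898]
 [ 0.4626 -0.2711  0.0863]
 [ 0.4597 -0.2725  0.0879]
 [ 0.4567 -0.2614  0.0832]
 [ 0.4533 -0.2614  0.0885]
 [ 0.4508 -0.2637  0.0874]
 [ 0.4482 -0.266   0.0865]
 [ 0.4455 -0.2678  0.0871]
 [ 0.4428 -0.2695  0.0878]
 [ 0.441  -0.2649  0.0862]
 [ 0.4341 -0.324   0.093 ]
 [ 0.4382 -0.2696  0.0852]
 [ 0.431  -0.3168  0.0858]
 [ 0.4277 -0.3191  0.0903]]
```

```bash
cat >> h.py <<'E'
def go(*targets, yaw=None):
    s=env.observe();R=s['tool_rot'];p=s['position']
    for t in targets: print('shift mm',np.round(1000*R.T@(np.array(t)-p),1))
    a=np.degrees(np.arctan2(R[1,1],R[0,1]));
    if yaw is not None: print('turn',round(-((yaw-a+90)%180-90),1),'from az',round(a,2))
def fr(o,yaw):  # frame (x,y local)->world
    c,s=np.cos(np.radians(yaw)),np.sin(np.radians(yaw))
    return lambda x,y,z:np.array([o[0]+c*x-s*y,o[1]+s*x+c*y,z])
ST=fr((.4470,.2141),-4.); FX=fr((.4752,-.1613),-10.)
E
python3 -c "
from h import *
print(ST(0,.0292,.1));go((.46,-.15,.30),ST(0,.0292,.26),yaw=-4)"
```

```text
[0.44903689 0.24322887 0.1       ]
shift mm [ 386.9 -259.3 -100.3]
shift mm [ 503.5 -635.   -59.8]
turn -67.2 from az -71.16
```

Emit:
drive_tool([
  [[0.19,-0.13,-0.1],-8,0.085],
  [[0.387,-0.26,-0.1],-16,0.085],
  [[0.387,-0.26,-0.1],-24,0.085],
  [[0.387,-0.26,-0.1],-32,0.085],
  [[0.387,-0.26,-0.1],-40,0.085],
  [[0.387,-0.26,-0.1],-48,0.06],
  [[0.387,-0.26,-0.1],-56,0.06],
  [[0.387,-0.26,-0.1],-64,0.06],
  [[0.387,-0.26,-0.1],-67.2,0.06],
  [[0.42,-0.36,-0.08],-67.2,0.06],
  [[0.45,-0.46,-0.06],-67.2,0.06],
  [[0.4775,-0.55,-0.06],-67.2,0.06],
  [[0.5035,-0.635,-0.06],-67.2,0.06],
  [[0.5035,-0.635,-0.06],-67.2,0.06],
  [[0.5035,-0.635,-0.06],-67.2,0.06],
  [[0.5035,-0.635,-0.06],-67.2,0.06],
  [[0.5035,-0.635,-0.06],-67.2,0.06],
  [[0.5035,-0.635,-0.06],-67.2,0.06],
])

```text
time_s: 1.9
position: [0.448, 0.2467, 0.259]
tool_rot: [[0.065, 0.998, -0.001], [0.998, -0.065, 0.0], [0.0, -0.001, -1.0]]
ft_force: [0.5, -0.3, 0.6]
grip_width: 0.0603
gripper_force: 0.0
```

Run:
```python
from h import *
np.set_printoptions(precision=4,suppress=True)
d=snap('wrist','w1');P=cloud(d);np.savez('w1.npz',P=P,I=d['img'])
R=cv2.Rodrigues(np.array(d['rvec'],float))[0];print(-R.T@np.array(d['tvec']).reshape(3),R[2])
print(env.observe()['position'],env.observe()['tool_rot'])
```

```text
[0.4527 0.3171 0.4325] [-0.0186 -0.2786 -0.9602]
[0.4481 0.2471 0.2589] [[ 0.0648  0.9979 -0.0018]
 [ 0.9979 -0.0648  0.0006]
 [ 0.0005 -0.0018 -1.    ]]
```

View pics/w1.png

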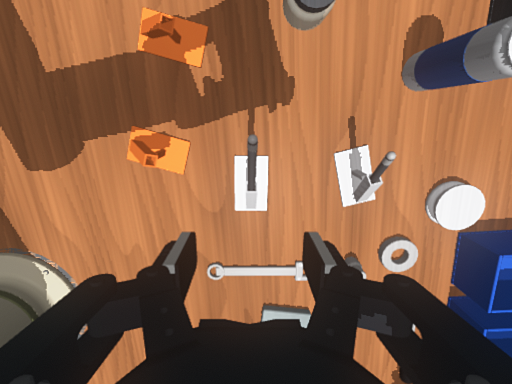

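Wrist view: the long rod runs from its tip at (252,135) to the mouth near (251,188). It lies on the finger plane, and the orange look-alikes are to the left. I'll measure the rod axis now.

Run:
```python
from h import *
np.set_printoptions(precision=4,suppress=True)
c=np.load('w1.npz');P=c['P'];I=c['I'].astype(int);z=P[...,2]
m=np.zeros(z.shape,bool);m[125:215,232:270]=True
pl=P[m&(z>.002)&(z<.009)&(I.min(-1)>140)];r=cv2.minAreaRect((pl[:,:2]*1000).astype(np.float32));print(len(pl),r)
rod=P[m&(z>.088)]
for lo in np.arange(.088,.18,.01):
    q=rod[(rod[:,2]>=lo)&(rod[:,2]<lo+.01)]
    if len(q):print(round(lo,3),len(q),q[:,0].min(),q[:,0].mean(),q[:,0].max(),q[:,1:].mean(0))
print('pred axis',ST(0,.0292,.1057),ST(0,.07,0))
go(ST(0,.0292,.087),yaw=-4)
```

```text
1227 ((448.6529541015625, 210.71115112304688), (90.19227600097656, 53.49837112426758), 85.79334259033203)
0.088 30 0.4453922230349743 0.4499025323010395 0.45474877543137854 [0.2329 0.093 ]
0.098 32 0.4459437914899989 0.45053483102371933 0.45497561566239675 [0.2404 0.103 ]
0.108 34 0.44646063660854507 0.4504107894143407 0.45519781210005095 [0.2479 0.113 ]
0.118 38 0.44709494886686363 0.45134274947922254 0.45669344276016083 [0.2553 0.1231]
0.128 43 0.4475413060264517 0.4519899267996816 0.4568181025127114 [0.2629 0.1329]
0.138 49 0.448072990844946 0.4525781972614365 0.45701761416636716 [0.2704 0.143 ]
0.148 54 0.448573656404066 0.4527931456997599 0.45835471278221196 [0.2781 0.1532]
0.158 61 0.4491945090440657 0.4537585389820583 0.4584251862517074 [0.2856 0.1635]
0.168 108 0.449631505637832 0.45405663988312983 0.4586908472873063 [0.2946 0.1723]
pred axis [0.449  0.2432 0.1057] [0.4519 0.2839 0.    ]
shift mm [ -3.8   1.5 171.8]
turn 0.3 from az -3.71
```

Run:
```python
from h import *
np.set_printoptions(precision=4,suppress=True)
c=np.load('w1.npz');P=c['P'];s=env.observe()
L=(P-s['position'])@s['tool_rot']
for v in (240,250,260):
    g=[(u,*np.round(L[v,u]*1000,1)) for u in range(150,350) if np.isfinite(L[v,u,2]) and -60<L[v,u,2]*1000<10]
    l=[q for q in g if q[0]<250];r=[q for q in g if q[0]>250]
    print(v,max(l),min(r)) if l and r else 0
go((.452,.266,.16),(.452,.266,.112))
```

```text
240 (195, np.float64(4.2), np.float64(-30.0), np.float64(-38.0)) (304, np.float64(4.4), np.float64(30.1), np.float64(-38.4))
250 (196, np.float64(-2.1), np.float64(-29.8), np.float64(-37.7)) (303, np.float64(-1.6), np.float64(29.9), np.float64(-38.7))
260 (196, np.float64(-7.8), np.float64(-30.0), np.float64(-38.6)) (303, np.float64(-7.4), np.float64(30.1), np.float64(-39.3))
shift mm [19.1  2.9 98.9]
shift mm [ 19.1   3.  146.9]
```

Emit:
drive_tool([
  [[0.01,0.003,0.04],0.3,0.03],
  [[0.019,0.003,0.07],0.3,0.03],
  [[0.019,0.003,0.1],0.3,0.03],
  [[0.019,0.003,0.12],0.3,0.03],
  [[0.019,0.003,0.135],0.3,0.03],
  [[0.019,0.003,0.147],0.3,0.03],
  [[0.019,0.003,0.147],0.3,0.03],
  [[0.019,0.003,0.147],0.3,0.03],
])

```text
time_s: 2.75
position: [0.4536, 0.2615, 0.1131]
tool_rot: [[0.075, 0.997, -0.0], [0.997, -0.075, -0.0], [-0.0, -0.0, -1.0]]
ft_force: [0.5, -0.2, -0.3]
grip_width: 0.0301
gripper_force: 0.0
```

Run:
```python
from h import *
np.set_printoptions(precision=4,suppress=True)
d=snap('wrist','w2');P=cloud(d);s=env.observe();print(s['position'],s['grip_width'],s['ft_force'])
cv2.imwrite('pics/w2.png',cv2.resize(d['img'][60:300,130:390,::-1],None,fx=2,fy=2))
L=(P-s['position'])@s['tool_rot']*1000
z=P[...,2];m=np.zeros(z.shape,bool);m[60:300,225:285]=True
for lo in np.arange(.09,.18,.01):
    q=L[m&(z>=lo)&(z<lo+.01)&(abs(L[...,1])<9)]
    if len(q):print(round(lo,3),len(q),q.mean(0),q[:,1].min(),q[:,1].max())
```

```text
[0.4537 0.2616 0.1134] 0.029925558606938414 [-0.1815 -0.0464  0.1041]
0.09 36 [-27.5119  -1.529   18.4433] -6.586023936357336 2.9116582319723623
0.1 37 [-20.0644  -1.8465   8.4398] -6.896017167847134 2.688609900020445
0.11 49 [-12.4418  -1.6772  -1.7006] -6.654679112519988 2.5788563447081363
0.12 54 [ -4.8301  -2.3515 -11.932 ] -6.9458236942703095 2.3898692445293106
0.13 65 [  2.6164  -1.8109 -21.5569] -6.925688095760643 2.8260371452882813
0.14 90 [ 10.1922  -1.8348 -31.67  ] -6.9374641168594495 2.6591104799734824
0.15 100 [ 17.5559  -1.9923 -41.5678] -6.876071486641464 2.7564247537431954
0.16 169 [ 26.8172  -2.0468 -52.5357] -7.292021633977757 2.7167638198138966
0.17 388 [ 34.201   -2.2751 -59.4837] -7.030570132191043 2.479361941035221
```

View pics/w2.png

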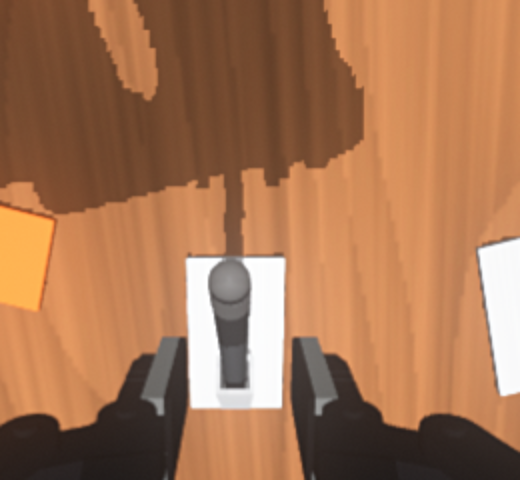

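The rod sits 2 mm to the tool's −y, so I'll shift to correct that, then close.

Emit:
drive_tool([
  [[0.004,-0.002,0],0,0.03],
  [[0.004,-0.002,0],0,0.03],
  [[0.004,-0.002,0],0,0.03],
  [[0.004,-0.002,0],0,0.022],
  [[0.004,-0.002,0],0,0.018],
  [[0.004,-0.002,0],0,0.015],
  [[0.004,-0.002,0],0,0.013],
], newtons=50)

```text
time_s: 3.5
position: [0.4517, 0.2659, 0.1128]
tool_rot: [[0.074, 0.997, -0.0], [0.997, -0.074, -0.0], [-0.0, -0.0, -1.0]]
ft_force: [0.4, 0.6, -0.1]
grip_width: 0.013
gripper_force: 0.0
```

Run:
```python
from h import *
np.set_printoptions(precision=4,suppress=True)
d=snap('wrist','w3');P=cloud(d);s=env.observe();print(s['position'],s['grip_width'],s['ft_force'],s['gripper_force'])
L=(P-s['position'])@s['tool_rot']*1000
z=P[...,2];m=np.zeros(z.shape,bool);m[60:300,225:285]=True
for lo in np.arange(.09,.18,.01):
    q=L[m&(z>=lo)&(z<lo+.01)&(abs(L[...,1])<5.6)]
    if len(q):print(round(lo,3),len(q),q.mean(0),q[:,1].min(),q[:,1].max())
```

```text
[0.4517 0.2659 0.1128] 0.012724419269163375 [0.4148 1.0637 0.0405] 0.0
0.09 29 [-31.966    0.4787  17.8788] -4.125341181765092 4.669268656576754
0.1 34 [-24.0207   0.0624   7.6169] -4.482010145788257 5.1264768595505785
0.11 39 [-16.9059   0.5552  -1.9927] -4.3362603052885245 4.940496109723098
0.12 52 [ -8.8875   0.3824 -12.4694] -4.663575896186804 5.0795621145471435
0.13 55 [ -1.7976   0.0036 -21.9936] -4.53181892624205 4.832978271529259
0.14 79 [  5.9831   0.2716 -32.2456] -4.667957384681877 4.907226612018414
0.15 87 [ 13.2513   0.1194 -42.1559] -4.482274770898679 4.733096894655788
0.16 152 [ 22.8716   0.1863 -53.2249] -4.9518662154943955 5.12864534483936
0.17 381 [ 30.1247   0.0253 -60.0336] -4.688753907797103 4.475055618082139
```

Emit:
drive_tool([
  [[0.004,-0.002,0],0,0.008],
], newtons=60)

```text
time_s: 3.65
position: [0.4501, 0.2699, 0.1128]
tool_rot: [[0.075, 0.997, 0.0], [0.997, -0.075, -0.0], [-0.0, 0.0, -1.0]]
ft_force: [0.8, -0.6, -0.7]
grip_width: 0.0082
gripper_force: 7.3
```

Emit:
drive_tool([
  [[0,0,0],0,0],
  [[0,0,0],0,0],
  [[0,0,0],0,0],
  [[0,0,0],0,0],
], newtons=60)

```text
time_s: 4.05
position: [0.45, 0.27, 0.1129]
tool_rot: [[0.074, 0.997, 0.0], [0.997, -0.074, 0.0], [0.0, 0.0, -1.0]]
ft_force: [0.1, 0.1, 0.6]
grip_width: 0.0002
gripper_force: 0.3
```

I repeated the shift by mistake in that call, and the fingers closed empty. I'll look before doing anything else.

Run:
```python
from h import *
d=snap('wrist','w4');P=cloud(d);np.savez('w4.npz',P=P,I=d['img'])
e=snap('scene');
cv2.imwrite('pics/w4.png',np.hstack([cv2.resize(d['img'][60:300,130:390],(400,369)),cv2.resize(e['img'][190:310,230:360],(400,369))])[...,::-1])
s=env.observe();print(s['position'],s['grip_width'],s['gripper_force'],s['ft_force'])
```

```text
[0.45004092 0.2700475  0.11288401] 0.00014339867918628806 0.30796202598139644 [-0.33593294 -1.01789874  1.27197919]
```

View pics/w4.png

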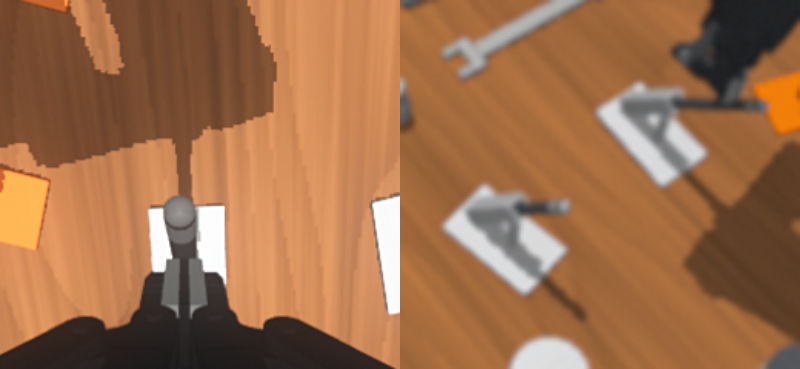

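The fingers are shut and the rod is still in its upright stand, apparently just in front of or above the pads. I'll measure the new state.

Run:
```python
from h import *
np.set_printoptions(precision=4,suppress=True)
c=np.load('w4.npz');P=c['P'];I=c['I'].astype(int);z=P[...,2];s=env.observe()
L=(P-s['position'])@s['tool_rot']*1000
m=np.zeros(z.shape,bool);m[150:300,215:285]=True
pl=P[m&(z>.002)&(z<.009)&(I.min(-1)>140)];r=cv2.minAreaRect((pl[:,:2]*1000).astype(np.float32));print(len(pl),r,pl[:,:2].min(0),pl[:,:2].max(0))
m[:]=0;m[180:245,230:262]=True
for lo in np.arange(.09,.2,.01):
    k=m&(z>=lo)&(z<lo+.01)
    q=L[k]
    if len(q):print(round(lo,3),len(q),q.mean(0),q.min(0),q.max(0),np.argwhere(k).mean(0))
d=snap('top');Q=cloud(d);J=d['img'].astype(int);z=Q[...,2]
for n,(x0,x1,y0,y1) in dict(A=(140,225,215,255),B=(155,222,155,192)).items():
    m=np.zeros(z.shape,bool);m[y0:y1,x0:x1]=True
    pl=Q[m&(z>.001)&(z<.012)&(J.min(-1)>150)]
    print(n,len(pl),cv2.minAreaRect((pl[:,:2]*1000).astype(np.float32)))
```

```text
1182 ((450.1328125, 227.53903198242188), (61.07162094116211, 54.192222595214844), 87.41372680664062) [0.4229 0.1958] [0.4774 0.2589]
0.13 5 [  7.6465   0.9507 -25.2683] [  6.5023  -4.8769 -25.8534] [  8.7034   4.6708 -24.3909] [225.8 250.8]
0.14 112 [ 11.561    0.0892 -34.3061] [  6.4632  -9.5439 -37.0983] [ 17.7033   6.5419 -27.1322] [225.6696 249.375 ]
0.15 372 [ 13.0497  -1.2393 -42.2497] [  6.3301 -10.5761 -47.1107] [ 25.0702   6.4329 -37.1296] [228.9167 246.9167]
0.16 472 [ 21.8656  -0.7696 -52.6829] [  6.8041  -9.8815 -57.1136] [ 39.7321   6.0449 -47.1212] [220.214  247.6547]
0.17 283 [ 35.067   -1.2775 -58.7399] [ 30.0369  -5.5551 -60.9573] [ 39.4716   3.0207 -57.1306] [198.3675 246.4452]
A 448 ((448.292236328125, 211.7349853515625), (91.8490982055664, 53.77943420410156), 88.34346008300781)
B 361 ((615.8854370117188, 210.602294921875), (54.46147537231445, 92.298828125), 10.383367538452148)
```

Run:
```python
from h import *
np.set_printoptions(precision=1,suppress=True)
c=np.load('w4.npz');P=c['P'];I=c['I'];s=env.observe()
L=(P-s['position'])@s['tool_rot']*1000
for u in (240,246,252,258):
    print(u,*[f"{v}:{L[v,u].round(0).astype(int)}{I[v,u].mean():.0f}" for v in range(186,300,8)])
```

```text
240 186:[ -4 -10 114]151 194:[ 37  -4 -58]130 202:[ 33  -4 -58]129 210:[ 27  -4 -52]103 218:[ 17  -5 -37]117 226:[-49 -10 108]255 234:[ 11  -5 -44]109 242:[ 11  -5 -53]109 250:[ 11  -4 -61]106 258:[ 11  -4 -68]128 266:[ 12  -4 -77]40 274:[ 11  -4 -82]35 282:[ 12  -3 -88]33 290:[ 12  -3 -92]28 298:[  9  -3 -92]28
246 186:[ -4  -3 113]110 194:[ 37  -1 -58]144 202:[ 34  -1 -60]138 210:[ 28  -2 -55]108 218:[ 20  -2 -45]92 226:[ 11  -2 -34]69 234:[ 11  -2 -44]100 242:[ 11  -2 -53]84 250:[ 11  -2 -62]66 258:[ 11  -1 -68]60 266:[  7  -1 -68]71 274:[  3  -1 -68]37 282:[ -1  -1 -68]33 290:[ -5  -1 -69]31 298:[-10  -1 -68]29
252 186:[ -4   3 113]92 194:[ 37   1 -60]134 202:[ 34   1 -60]132 210:[ 28   1 -55]111 218:[ 20   1 -44]76 226:[ 11   2 -33]69 234:[ 11   1 -45]74 242:[ 11   1 -53]64 250:[ 11   1 -61]53 258:[ 11   1 -68]49 266:[  7   1 -69]51 274:[  3   1 -68]42 282:[ -1   1 -69]36 290:[ -5   1 -69]34 298:[-10   1 -68]32
258 186:[ -4  10 115]155 194:[-12  10 109]179 202:[-21  10 108]167 210:[-30  10 107]166 218:[-39  10 107]242 226:[-49  10 107]163 234:[ 11   5 -44]112 242:[ 11   4 -54]110 250:[ 11   4 -61]108 258:[ 11   4 -69]128 266:[ 12   4 -77]42 274:[ 12   3 -82]37 282:[ 11   3 -87]32 290:[ 10   3 -89]28 298:[  0   4 -81]32
```

Run:
```python
from h import *
np.set_printoptions(precision=1,suppress=True)
d=snap('scene');P=cloud(d);I=d['img'];s=env.observe()
L=(P-s['position'])@s['tool_rot']*1000
m=(abs(L[...,0])<45)&(abs(L[...,1])<30)&(L[...,2]<70)&(L[...,2]>-120)
k=np.argwhere(m);print(k.min(0),k.max(0))
for v in range(k[:,0].min(),k[:,0].max()+1,3):
    print(v,*[f"{u}:{L[v,u].round(0).astype(int)}" for u in range(k[:,1].min(),k[:,1].max()+1,3) if m[v,u]])
v0,u0=190,300
cv2.imwrite('pics/s5.png',cv2.resize(I[150:260,290:410,::-1],None,fx=5,fy=5,interpolation=cv2.INTER_CUBIC))
```

```text
[199 315] [229 353]
199 348:[  11   -7 -117]
202 348:[  16   -4 -113] 351:[  18  -12 -110]
205 333:[ -7  14 -90] 339:[  11   18 -114] 345:[ 12  -3 -98] 348:[  18   -4 -105] 351:[ 13 -24 -84]
208 333:[ -2  18 -87] 336:[  5  17 -94] 339:[  12   17 -103] 342:[  17   13 -106] 345:[ 12  -7 -84]
211 333:[  4  23 -86] 336:[  7  16 -84] 339:[ 15  18 -96] 342:[ 11  -1 -75] 345:[ 14  -7 -75]
214 336:[  8  15 -73] 339:[ 13  11 -76] 342:[ 10  -6 -59]
217 333:[ 13  28 -78] 336:[  7   8 -54] 339:[ 12   4 -56]
220 318:[-44   4  28] 321:[-41  -3  30] 333:[  6  14 -45] 336:[ 10   9 -45] 339:[ 10  -3 -36]
223 318:[-41   6  36] 321:[-32   5  25] 324:[-24   5  15] 327:[-15   5   2] 330:[ -6   6 -10] 333:[  2   6 -20] 336:[ 10   5 -29] 339:[ 17   4 -38] 342:[ 25   4 -47] 345:[ 32   4 -57] 348:[ 37   0 -60]
226 315:[-44  11  51] 318:[-35  10  39]
229 315:[-44   8  68]
```

View pics/s5.png

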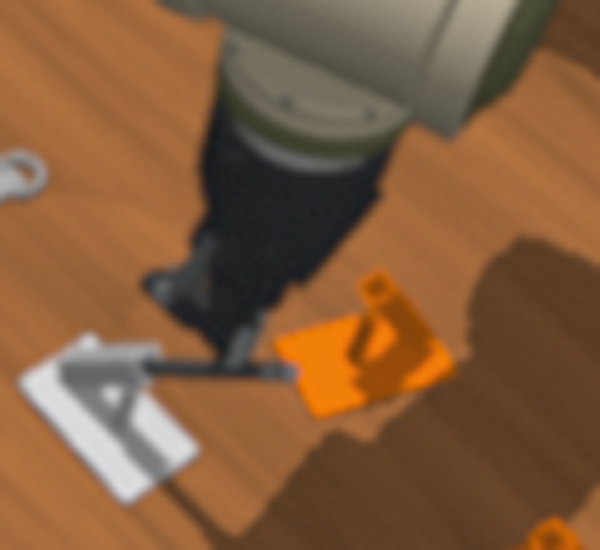

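Both cameras agree that the fingertips end about 34 mm above the reported TCP, so the shut fingers are on top of the rod. The scene crop shows the rod unobstructed below them. The effective grasp point is about 52 mm behind the reported TCP. I'll lift, open and re-measure.

Emit:
drive_tool([
  [[0,0,-0.01],0,0],
  [[0,0,-0.03],0,0.01],
  [[0,0,-0.05],0,0.03],
  [[0,0,-0.05],0,0.03],
  [[0,0,-0.05],0,0.03],
  [[0,0,-0.05],0,0.03],
])

```text
time_s: 4.85
position: [0.4496, 0.2699, 0.1622]
tool_rot: [[0.074, 0.997, -0.001], [0.997, -0.074, -0.0], [-0.0, -0.001, -1.0]]
ft_force: [-0.2, -0.9, -0.0]
grip_width: 0.03
gripper_force: 0.0
```

Run:
```python
from h import *
np.set_printoptions(precision=4,suppress=True)
d=snap('wrist');P=cloud(d);I=d['img'].astype(int);s=env.observe();print(s['position'],s['grip_width'],s['ft_force'])
np.savez('w6.npz',P=P,I=d['img'])
L=(P-s['position'])@s['tool_rot']*1000
z=P[...,2];m=np.zeros(z.shape,bool);m[60:300,225:285]=True
for lo in np.arange(.09,.18,.01):
    q=L[m&(z>=lo)&(z<lo+.01)&(abs(L[...,1])<9)]
    if len(q):print(round(lo,3),len(q),q.mean(0),q[:,1].min(),q[:,1].max())
m[:]=0;m[100:300,200:310]=1
pl=P[m&(z>.002)&(z<.009)&(I.min(-1)>140)];r=cv2.minAreaRect((pl[:,:2]*1000).astype(np.float32));print(len(pl),r)
# finger inner faces lower edge
f=m|True
for u in list(range(190,236,4))+list(range(270,320,4)):
    q=[(v,*L[v,u].round(0)) for v in range(180,320) if -100<L[v,u,2]<20 and abs(L[v,u,1])>8]
    if q:print(u,q[0],max(q,key=lambda t:t[3]))
```

```text
[0.4496 0.2699 0.1621] 0.029952263380931234 [-0.3285  0.8132 -0.5847]
0.09 26 [-34.0036   3.0444  66.7017] -2.01190194915623 6.790820605281019
0.1 33 [-26.8746   2.1656  57.3393] -2.7992032044245536 6.452365957724012
0.11 38 [-19.2008   2.1404  47.1524] -2.743763521478284 6.209008034513324
0.12 46 [-11.6936   1.8159  37.409 ] -3.496288783305112 5.859356081865575
0.13 59 [-3.6461  1.1437 26.9344] -4.14344317338398 5.548234453408122
0.14 60 [ 3.5671  0.4312 16.7388] -4.587674612964569 4.429645311810368
0.15 69 [10.8451 -0.0392  7.1126] -5.069318779969498 4.2339942151148575
0.16 102 [19.2616 -0.4585 -3.5417] -5.958074547760873 3.9803019175089434
0.17 205 [ 27.2884  -1.1212 -10.7713] -5.83339814042247 3.702100247762241
1731 ((449.7426452636719, 211.74664306640625), (92.3664321899414, 53.904075622558594), 88.0726089477539)
190 (254, np.float64(6.0), np.float64(-29.0), np.float64(-57.0)) (254, np.float64(6.0), np.float64(-29.0), np.float64(-57.0))
194 (245, np.float64(7.0), np.float64(-28.0), np.float64(-48.0)) (245, np.float64(7.0), np.float64(-28.0), np.float64(-48.0))
198 (239, np.float
[... 1547 characters left out ...]
.float64(-38.0)) (237, np.float64(7.0), np.float64(27.0), np.float64(-38.0))
302 (240, np.float64(7.0), np.float64(28.0), np.float64(-43.0)) (240, np.float64(7.0), np.float64(28.0), np.float64(-43.0))
306 (247, np.float64(7.0), np.float64(29.0), np.float64(-50.0)) (247, np.float64(7.0), np.float64(29.0), np.float64(-50.0))
310 (256, np.float64(6.0), np.float64(29.0), np.float64(-59.0)) (256, np.float64(6.0), np.float64(29.0), np.float64(-59.0))
314 (261, np.float64(12.0), np.float64(27.0), np.float64(-73.0)) (261, np.float64(12.0), np.float64(27.0), np.float64(-73.0))
318 (263, np.float64(11.0), np.float64(29.0), np.float64(-73.0)) (263, np.float64(11.0), np.float64(29.0), np.float64(-73.0))
```

Confirmed: fingertips end 36 mm behind the reported TCP. Now descending with the right offset and yaw.

Emit:
drive_tool([
  [[0,0.001,0.02],-3,0.03],
  [[0,0.001,0.04],-3,0.03],
  [[0,0.001,0.06],-3,0.03],
  [[0,0.001,0.075],-3,0.03],
  [[0,0.001,0.082],-3,0.03],
  [[0,0.001,0.082],-3,0.03],
  [[0,0.001,0.082],-3,0.024],
  [[0,0.001,0.082],-3,0.02],
])

```text
time_s: 5.7
position: [0.4514, 0.2701, 0.0816]
tool_rot: [[0.022, 1.0, 0.001], [1.0, -0.022, 0.0], [0.0, 0.001, -1.0]]
ft_force: [0.8, 0.2, -0.4]
grip_width: 0.0204
gripper_force: 0.0
```

Run:
```python
from h import *
np.set_printoptions(precision=4,suppress=True)
d=snap('wrist');P=cloud(d);I=d['img'].astype(int);s=env.observe();print(s['position'],s['grip_width'],s['ft_force'])
L=(P-s['position'])@s['tool_rot']*1000
z=P[...,2];m=np.zeros(z.shape,bool);m[60:300,225:285]=True
for lo in np.arange(.09,.18,.01):
    q=L[m&(z>=lo)&(z<lo+.01)&(abs(L[...,1])<8)]
    if len(q):print(round(lo,3),len(q),q.mean(0),q[:,1].min(),q[:,1].max())
cv2.imwrite('pics/w7.png',cv2.resize(d['img'][60:300,130:390,::-1],None,fx=2,fy=2))
```

```text
[0.4513 0.2701 0.0815] 0.01963143251219696 [0.889  1.2452 0.0257]
0.09 15 [-34.3356  -0.4527 -14.1268] -4.673304614524089 3.3878790174219886
0.1 17 [-26.6824  -0.6128 -24.1707] -4.9870471563153185 3.6793070871259257
0.11 23 [-19.0534  -0.6548 -34.2226] -5.356725424739983 3.365915193409855
0.12 25 [-11.717   -0.722  -44.3259] -4.8873151708727995 3.1564223642264073
0.13 35 [ -4.0596  -0.7313 -54.1223] -5.425830411259163 3.395542848476878
0.14 42 [  3.1468  -0.8403 -63.7885] -5.658712405423516 3.199707266356783
0.15 46 [  9.7644  -0.844  -72.8113] -5.19728161155378 2.9140357175411373
0.16 158 [ 22.9244  -1.142  -85.5838] -6.581954221890489 3.5317127028502378
0.17 623 [ 27.8856  -1.5019 -91.3797] -6.345780042223255 3.3978002940943672
```

View pics/w7.png

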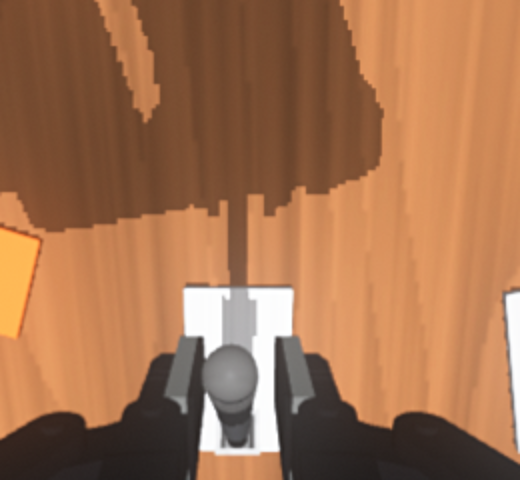

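The rod is now between the pads: rod tip at (230,375), pads at (185,370) and (295,370), with the stand aligned below. It's 1 mm off centre. Correcting that, then closing.

Emit:
drive_tool([
  [[0,-0.001,0],0,0.018],
  [[0,-0.001,0],0,0.015],
  [[0,-0.001,0],0,0.012],
  [[0,-0.001,0],0,0.009],
  [[0,-0.001,0],0,0.006],
  [[0,-0.001,0],0,0.002],
  [[0,-0.001,0],0,0.002],
  [[0,-0.001,0],0,0.002],
], newtons=60)

```text
time_s: 6.55
position: [0.4501, 0.2701, 0.081]
tool_rot: [[0.022, 1.0, 0.0], [1.0, -0.022, 0.0], [0.0, 0.0, -1.0]]
ft_force: [-0.1, 1.0, 1.9]
grip_width: 0.0085
gripper_force: 58.4
```

Emit:
drive_tool([
  [[0.003,0,-0.004],0,0.002],
  [[0.0057,0,-0.0082],0,0.002],
  [[0.0115,0,-0.0164],0,0.002],
  [[0.0172,0,-0.0246],0,0.002],
  [[0.0229,0,-0.0328],0,0.002],
  [[0.0287,0,-0.041],0,0.002],
  [[0.0344,0,-0.0491],0,0.002],
  [[0.04,0,-0.0573],0,0.002],
  [[0.046,0,-0.0655],0,0.002],
  [[0.0516,0,-0.0737],0,0.002],
  [[0.0574,0,-0.082],0,0.002],
  [[0.063,0,-0.09],0,0.002],
  [[0.0688,0,-0.0983],0,0.002],
  [[0.07,0,-0.12],0,0.002],
  [[0.07,0,-0.14],0,0.002],
  [[0.07,0,-0.15],0,0.002],
  [[0.07,0,-0.15],0,0.002],
  [[0.07,0,-0.15],0,0.002],
])

```text
time_s: 8.35
position: [0.4512, 0.3399, 0.2301]
tool_rot: [[0.022, 1.0, -0.001], [1.0, -0.022, -0.0], [-0.001, -0.001, -1.0]]
ft_force: [-0.6, 0.3, -1.8]
grip_width: 0.0087
gripper_force: 58.4
```

Run:
```python
from h import *
np.set_printoptions(precision=4,suppress=True)
d=snap('scene','s8');e=snap('top');P=cloud(d);s=env.observe();print(s['position'],s['grip_width'],s['gripper_force'],s['ft_force'])
cv2.imwrite('pics/s8.png',np.hstack([cv2.resize(d['img'][130:310,220:440],(440,360)),cv2.resize(e['img'][130:290,100:290],(360,360))])[...,::-1])
Q=cloud(e);J=e['img'].astype(int);z=Q[...,2]
for n,(x0,x1,y0,y1) in dict(A=(140,225,215,255),B=(155,222,155,192)).items():
    m=np.zeros(z.shape,bool);m[y0:y1,x0:x1]=True
    pl=Q[m&(z>.001)&(z<.012)&(J.min(-1)>150)]
    if len(pl)>20: print(n,len(pl),cv2.minAreaRect((pl[:,:2]*1000).astype(np.float32)))
L=(P-s['position'])@s['tool_rot']*1000
np.savez('s8.npz',L=L,I=d['img'])
m=(abs(L[...,1])<12)&(L[...,2]>-110)&(L[...,2]<110)&(abs(L[...,0])<130)
for lo in range(-100,110,15):
    q=L[m&(L[...,2]>=lo)&(L[...,2]<lo+15)]
    if len(q):print(lo,len(q),np.median(q,0))
```

```text
[0.4512 0.3398 0.2297] 0.009063428078849595 58.41926157474518 [-0.5271 -0.3018 -1.3372]
A 496 ((447.90283203125, 211.33840942382812), (93.0953369140625, 53.4600715637207), 88.21736145019531)
B 375 ((616.7705688476562, 210.5299530029297), (56.84828186035156, 92.65049743652344), 11.569246292114258)
-100 46 [ 26.0825   1.8962 -91.2672]
-85 54 [ 14.1928   4.8873 -78.7068]
-70 14 [ 11.5629   7.27   -63.6625]
-55 30 [ 10.6567   8.9642 -46.2275]
-40 29 [-13.7517   4.5202 -32.6756]
-25 27 [-26.9651   3.8801 -17.553 ]
-10 28 [-39.1557   4.6979  -2.9513]
5 22 [-50.2089   4.4219  12.8817]
20 24 [-61.3058   4.9989  26.0141]
35 17 [-73.161    4.6622  41.746 ]
50 17 [-83.0019   3.9447  55.0794]
```

View pics/s8.png

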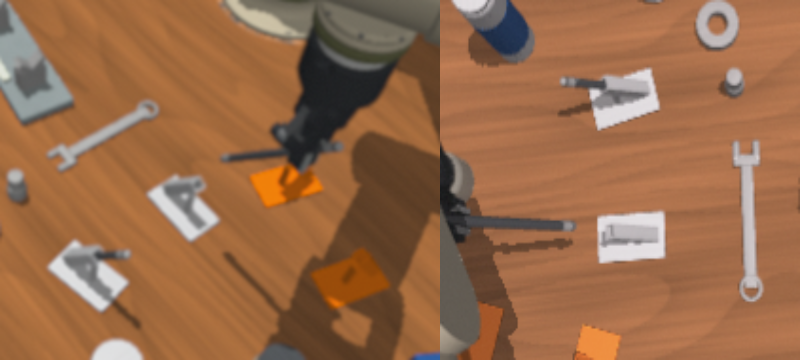

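Scene view: the rod is out and held at about 38° from vertical. Both stands are upright in place and the short rod is still in its stand. Next I'll find the rod ends in the tool frame and plan the fixture approach.

Run:
```python
from h import *
np.set_printoptions(precision=1,suppress=True)
c=np.load('s8.npz');L=c['L']
a=np.array([-13.75,4.5,-32.7]);u=np.array([-69.3,0,87.8]);u/=np.linalg.norm(u)
D=L-a;t=D@u;r=np.linalg.norm(D-t[...,None]*u,axis=-1)
m=(r<9)&(t<160)&(t>-100);print(np.percentile(t[m],[0,1,2,5,95,98,99,100]))
q=L[m&(t>5)];w=np.linalg.svd(q-q.mean(0))[2][0];w*=np.sign(w[2]);print(w,q.mean(0),np.degrees(np.arctan2(-w[0],w[2])))
for T in (np.percentile(t[m],0),np.percentile(t[m],100)):print(a+T*u)
print('pinch t',(np.array([0,0,-53])-a)@u)
go(FX(0,.06,.32),FX(0,.06,.20),yaw=-10)
```

```text
[-75.5 -74.5 -74.3 -72.5 108.7 114.8 116.8 118. ]
[-0.6 -0.   0.8] [-50.6   4.1  12.5] 37.03682323148426
[ 33.    4.5 -91.9]
[-86.8   4.5  59.9]
pinch t -24.45342690934319
shift mm [-441.2   44.   -89.9]
shift mm [-441.1   44.3   30.1]
turn 8.7 from az -1.27
```

```bash
python3 -c "
from h import *
go(FX(0,.015,.30),FX(0,.015,.17),yaw=-10)"
```

```text
shift mm [-485.7   37.2  -69.9]
shift mm [-485.6   37.5   60.1]
turn 8.7 from az -1.27
```

Emit:
drive_tool([
  [[0,0,-0.03],0,0.002],
  [[-0.03,0,-0.06],2,0.002],
  [[-0.07,0.005,-0.07],4,0.002],
  [[-0.11,0.01,-0.07],6,0.002],
  [[-0.15,0.01,-0.07],8,0.002],
  [[-0.19,0.015,-0.07],8.7,0.002],
  [[-0.23,0.02,-0.07],8.7,0.002],
  [[-0.27,0.02,-0.07],8.7,0.002],
  [[-0.31,0.025,-0.07],8.7,0.002],
  [[-0.35,0.03,-0.07],8.7,0.002],
  [[-0.39,0.033,-0.07],8.7,0.002],
  [[-0.43,0.037,-0.07],8.7,0.002],
  [[-0.46,0.037,-0.06],8.7,0.002],
  [[-0.48,0.037,-0.04],8.7,0.002],
  [[-0.4857,0.0373,-0.01],8.7,0.002],
  [[-0.4857,0.0373,0.02],8.7,0.002],
  [[-0.4857,0.0373,0.045],8.7,0.002],
  [[-0.4857,0.0373,0.06],8.7,0.002],
  [[-0.4857,0.0373,0.06],8.7,0.002],
  [[-0.4857,0.0373,0.06],8.7,0.002],
])

```text
time_s: 10.45
position: [0.4782, -0.1464, 0.171]
tool_rot: [[0.173, 0.985, -0.0], [0.985, -0.173, 0.0], [0.0, -0.0, -1.0]]
ft_force: [1.0, -0.5, -0.7]
grip_width: 0.0086
gripper_force: 58.6
```

Run:
```python
from h import *
np.set_printoptions(precision=4,suppress=True)
d=snap('wrist');e=snap('scene');P=cloud(d);s=env.observe();print(s['position'],s['grip_width'],s['gripper_force'],s['ft_force'])
Q=cloud(e)
np.savez('w9.npz',P=P,I=d['img'],Q=Q,J=e['img'])
cv2.imwrite('pics/w9.png',np.hstack([d['img'][100:384,100:420],cv2.resize(e['img'][80:200,170:300],(308,284))])[...,::-1])
go(FX(0,.015,.17),yaw=-10)
```

```text
[ 0.4785 -0.1466  0.1717] 0.008575418907503017 58.573018312454224 [ 0.5021  1.4073 -1.5018]
shift mm [-0.  -0.7  1.7]
turn 0.0 from az -9.96
```

View pics/w9.png

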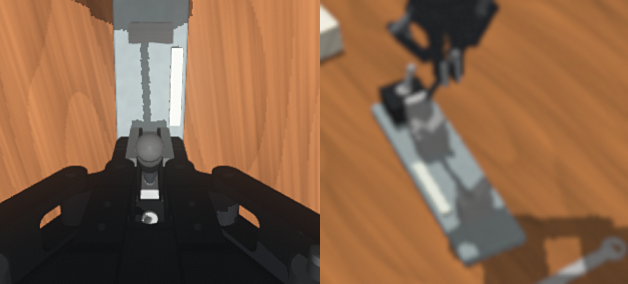

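Wrist view: the +70 block is at (150,32) in the crop, the base spans columns 115–188, and the rod's top end is at (150,148), roughly in line. Scene view: the rod is over the fixture. I'll measure the offset numerically.

Run:
```python
from h import *
np.set_printoptions(precision=4,suppress=True)
c=np.load('w9.npz');s=env.observe()
for k in 'PQ':
    P=c[k];z=P[...,2];L=(P-s['position'])@s['tool_rot']*1000
    m=(abs(L[...,1])<70)&(L[...,0]>-60)&(L[...,0]<130)
    b=L[m&(z>.012)&(z<.02)];r=cv2.minAreaRect(b[:,:2].astype(np.float32));print(k,'base',len(b),r,b[:,:2].min(0),b[:,:2].max(0))
    bl=L[m&(z>.056)&(z<.080)&(L[...,0]>30)&(abs(L[...,1])<20)];print('block',len(bl),bl.min(0) if len(bl) else 0,bl.max(0) if len(bl) else 0)
    u=np.array([-.609,0,.793]);a=np.array([0,0,-53.])
    D=L-a;t=D@u;rr=np.linalg.norm(D-t[...,None]*u,axis=-1);mm=(rr<10)&(t>15)&(t<170)
    q=L[mm];print('rod',len(q),t[mm].max() if len(q) else 0);
    if len(q)>5:
        i=np.argmax(t[mm]);print(q[i],q[t[mm]>t[mm].max()-15].mean(0)); w=np.linalg.svd(q-q.mean(0))[2][0];print(w*np.sign(w[2]))
    hi=(rr<12)&(t<-12)&(t>-70);q=L[hi]; print('up',len(q),q[q[:,2]<-75].mean(0) if len(q) else 0)
```

```text
P base 8791 ((26.958858489990234, 0.914764404296875), (173.9484405517578, 89.88304138183594), 0.14931631088256836) [-59.9429 -44.251 ] [113.8908  45.8374]
block 817 [ 44.3631 -19.7644  95.6783] [ 64.405   19.981  115.5393]
rod 121 142.64177448360337
[-87.1716  -4.4756  59.931 ] [-82.6963   0.2836  50.5851]
[-0.601   0.0003  0.7993]
up 1712 [ 22.6659  -0.0559 -86.7779]
Q base 800 ((29.083881378173828, 2.0245094299316406), (178.0641632080078, 90.14725494384766), 0.09324074536561966) [-59.9675 -43.1561] [118.1846  46.9941]
block 84 [ 46.9324 -19.8476  96.0672] [ 69.1058  19.7064 115.5818]
rod 36 144.83144338148077
[-85.0251   5.6604  64.3406] [-79.5275   5.0007  59.3712]
[-0.6053  0.0389  0.795 ]
up 50 [ 23.2621   2.1417 -84.0279]
```

Emit:
drive_tool([
  [[-0.002,0.001,0.01],0,0.002],
  [[-0.004,0.001,0.025],0,0.002],
  [[-0.004,0.001,0.035],0,0.002],
  [[-0.004,0.001,0.04],0,0.002],
  [[-0.004,0.001,0.042],0,0.002],
  [[-0.004,0.001,0.042],0,0.002],
  [[-0.004,0.001,0.042],0,0.002],
], newtons=22)

```text
time_s: 11.25
position: [0.4787, -0.1506, 0.1293]
tool_rot: [[0.173, 0.985, 0.001], [0.985, -0.173, -0.0], [-0.0, 0.001, -1.0]]
ft_force: [-0.1, -1.3, -1.6]
grip_width: 0.0084
gripper_force: 58.6
```

Emit:
drive_tool([
  [[0,0,0.002],0,0.002],
  [[0,0,0.003],0,0.002],
  [[0,0,0.004],0,0.002],
  [[0,0,0.005],0,0.002],
  [[0,0,0.005],0,0.002],
  [[0,0,0.005],0,0.002],
])

```text
time_s: 11.85
position: [0.479, -0.1499, 0.1253]
tool_rot: [[0.173, 0.985, 0.002], [0.985, -0.173, -0.0], [0.0, 0.002, -1.0]]
ft_force: [-0.6, 6.5, 12.4]
grip_width: 0.0083
gripper_force: 59.9
```

Contact is at 12 N and the grip is still 59 N. I'll back off and get the grip lowered.

Emit:
drive_tool([
  [[0,0,-0.003],0,0.003],
  [[0,0,-0.003],0,0.003],
  [[0,0,-0.003],0,0.003],
  [[0,0,-0.003],0,0.003],
], newtons=22)

```text
time_s: 12.25
position: [0.4785, -0.1505, 0.1268]
tool_rot: [[0.173, 0.985, 0.0], [0.985, -0.173, 0.0], [0.0, 0.0, -1.0]]
ft_force: [1.0, 1.6, 2.6]
grip_width: 0.0085
gripper_force: 58.6
```

Emit:
drive_tool([
  [[0,0,0],0,0.006],
  [[0,0,0],0,0.007],
], newtons=20)

```text
time_s: 12.45
position: [0.4784, -0.1505, 0.1268]
tool_rot: [[0.173, 0.985, 0.0], [0.985, -0.173, 0.0], [0.0, -0.0, -1.0]]
ft_force: [-0.2, 1.2, 1.7]
grip_width: 0.0081
gripper_force: 58.6
```

Emit:
drive_tool([
  [[0,0,0],0,0.0085],
], newtons=20)

```text
time_s: 12.55
position: [0.4784, -0.1505, 0.1268]
tool_rot: [[0.173, 0.985, -0.0], [0.985, -0.173, 0.0], [0.0, -0.0, -1.0]]
ft_force: [-0.8, 0.5, 1.9]
grip_width: 0.0088
gripper_force: 47.3
```

Emit:
drive_tool([
  [[0,0,0],0,0.0085],
], newtons=20)

```text
time_s: 12.65
position: [0.4784, -0.1505, 0.1268]
tool_rot: [[0.173, 0.985, -0.0], [0.985, -0.173, 0.0], [0.0, -0.0, -1.0]]
ft_force: [-1.1, 0.4, 2.4]
grip_width: 0.0089
gripper_force: 47.2
```

Emit:
drive_tool([
  [[0,0,0],0,0.0092],
  [[0,0,0],0,0.0092],
], newtons=20)

```text
time_s: 12.85
position: [0.4784, -0.1505, 0.1268]
tool_rot: [[0.173, 0.985, -0.0], [0.985, -0.173, 0.0], [0.0, -0.0, -1.0]]
ft_force: [-0.2, 1.6, 0.9]
grip_width: 0.0093
gripper_force: 22.4
```

Grip is 22 N now, since it follows the opening command. Starting the pivot arc.

Emit:
drive_tool([
  [[0.002,0,0.002],0,0.0092],
  [[0.004,0,0.0032],0,0.0092],
  [[0.0056,0,0.0046],0,0.0092],
  [[0.0056,0,0.0046],0,0.0092],
], newtons=20)

```text
time_s: 13.25
position: [0.4794, -0.1448, 0.1221]
tool_rot: [[0.173, 0.985, -0.0], [0.985, -0.173, -0.0], [-0.0, -0.0, -1.0]]
ft_force: [-0.6, 1.0, 2.3]
grip_width: 0.0093
gripper_force: 22.0
```

Emit:
drive_tool([
  [[0.0025,0,0.0022],0,0.0092],
  [[0.0048,0,0.0043],0,0.0092],
  [[0.007,0,0.0065],0,0.0092],
  [[0.009,0,0.0083],0,0.0092],
  [[0.009,0,0.0083],0,0.0092],
])

```text
time_s: 13.75
position: [0.4809, -0.1358, 0.1136]
tool_rot: [[0.173, 0.985, -0.0], [0.985, -0.173, 0.0], [0.0, -0.001, -1.0]]
ft_force: [-0.2, 0.2, 2.2]
grip_width: 0.0095
gripper_force: 20.7
```

Emit:
drive_tool([
  [[0.0035,0,0.0036],0,0.0092],
  [[0.0067,0,0.0072],0,0.0092],
  [[0.0098,0,0.011],0,0.0092],
  [[0.0129,0,0.0149],0,0.0092],
  [[0.0157,0,0.0187],0,0.0092],
  [[0.0184,0,0.0228],0,0.0092],
  [[0.021,0,0.027],0,0.0092],
  [[0.0234,0,0.0311],0,0.0092],
  [[0.0257,0,0.0354],0,0.0092],
  [[0.0279,0,0.0398],0,0.0092],
  [[0.0308,0,0.0466],0,0.0092],
  [[0.0308,0,0.0466],0,0.0092],
  [[0.0308,0,0.0466],0,0.0092],
])

```text
time_s: 15.05
position: [0.4862, -0.1057, 0.0671]
tool_rot: [[0.173, 0.985, -0.001], [0.985, -0.173, 0.0], [0.0, -0.001, -1.0]]
ft_force: [-0.2, 1.3, 0.8]
grip_width: 0.0088
gripper_force: 17.3
```

Run:
```python
from h import *
np.set_printoptions(precision=4,suppress=True)
d=snap('wrist');e=snap('scene');P=cloud(d);s=env.observe();print(s['position'],s['grip_width'],s['gripper_force'],s['ft_force'])
p=s['position'];C=cv2.Rodrigues(np.array([0,0,np.radians(-10.)]))[0]
def F(P): 
    q=P-np.array([.4752,-.1613,0]); return q@C*1000
print('tcp F',F(p))
for n,X in (('w',P),('s',cloud(e))):
    f=F(X)
    b=f[(abs(f[...,0])<60)&(f[...,1]>0)&(f[...,1]<140)&(f[...,2]>12)&(f[...,2]<20)];print('base',b[:,:2].min(0),b[:,:2].max(0))
    r=f[(abs(f[...,0])<9)&(f[...,1]>F(p)[1]+13)&(f[...,1]<150)&(f[...,2]>84)&(f[...,2]<180)]
    print(n,len(r))
    if len(r)>5:
        m=r.mean(0);w=np.linalg.svd(r-m)[2][0];print('rod',m,w,r[np.argmax(r[:,1])],np.percentile(r[:,0],[1,99]))
cv2.imwrite('pics/w10.png',np.hstack([d['img'][60:344,100:420],cv2.resize(e['img'][80:200,170:300],(308,284))])[...,::-1])
```

```text
[ 0.4863 -0.1059  0.0674] 0.009204290426351838 17.30160892009735 [-0.0638  2.5252  0.6501]
tcp F [ 1.2751 56.5116 67.3589]
base [-43.3082   0.077 ] [ 46.7405 129.1991]
w 2259
rod [  0.1079  84.4022 147.5773] [ 0.122   0.4386 -0.8904] [  1.8333 104.3479 140.4847] [-8.7882  8.79  ]
base [-42.1488   0.0464] [ 47.7452 133.0645]
s 54
rod [  0.719   82.6339 142.5247] [ 0.1818  0.2844 -0.9413] [  0.2353 105.7155 137.831 ] [-7.6277  8.849 ]
```

View pics/w10.png

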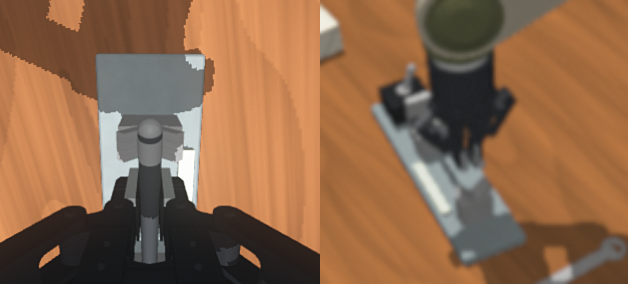

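Wrist view: the rod's top end is over the +70 block and in line with the fixture. That was my 10th picture, so from here I work from numbers only. Next I'll slide down along the corner of the −70 block.

Emit:
drive_tool([
  [[-0.002,0,0.0009],0,0.0092],
  [[-0.004,0,0.0017],0,0.0092],
  [[-0.006,0,0.0025],0,0.0092],
  [[-0.008,0,0.0034],0,0.0092],
  [[-0.009,0,0.0037],0,0.0092],
  [[-0.009,0,0.0037],0,0.0092],
])

```text
time_s: 15.75
position: [0.4847, -0.1151, 0.0636]
tool_rot: [[0.173, 0.985, -0.0], [0.985, -0.173, -0.0], [-0.0, -0.0, -1.0]]
ft_force: [-0.3, -1.1, 0.2]
grip_width: 0.0093
gripper_force: 17.2
```

Emit:
drive_tool([
  [[-0.0005,0,0.004],0,0.0092],
  [[-0.001,0,0.008],0,0.0092],
  [[-0.0014,0,0.012],0,0.0092],
  [[-0.0018,0,0.016],0,0.0092],
  [[-0.0021,0,0.02],0,0.0092],
  [[-0.0023,0,0.0235],0,0.0092],
  [[-0.0023,0,0.0235],0,0.0092],
])

```text
time_s: 16.45
position: [0.4841, -0.1169, 0.0396]
tool_rot: [[0.173, 0.985, -0.001], [0.985, -0.173, 0.0], [0.0, -0.001, -1.0]]
ft_force: [-0.4, -0.3, 0.6]
grip_width: 0.0095
gripper_force: 16.6
```

```bash
cat >> h.py <<'E'
C10=cv2.Rodrigues(np.array([0,0,np.radians(-10.)]))[0]
def F(P): return (P-np.array([.4752,-.1613,0]))@C10*1000
E
cat > m.py <<'E'
from h import *
np.set_printoptions(precision=2,suppress=True)
d=snap('wrist');P=cloud(d);s=env.observe();f=F(P)
print('tcp F',F(s['position']),'ft F',s['ft_force']@C10,s['grip_width'],s['gripper_force'])
b=f[(abs(f[...,0])<60)&(f[...,1]>90)&(f[...,1]<140)&(f[...,2]>12)&(f[...,2]<20)]
print('base x',b[:,0].min(),b[:,0].max(),'y max',b[:,1].max())
bl=f[(abs(f[...,0])<25)&(f[...,2]>72)&(f[...,2]<78)&(f[...,1]>62)&(f[...,1]<90)];print('block y max',bl[:,1].max() if len(bl) else None)
zlo=float(__import__('sys').argv[1])
r=f[(abs(f[...,0]-1)<8)&(f[...,1]>70)&(f[...,1]<125)&(f[...,2]>zlo)&(f[...,2]<150)]
for y in range(70,110,4):
    q=r[(r[:,1]>=y)&(r[:,1]<y+4)]
    if len(q):print(y,len(q),q[:,0].min(),q[:,0].max(),'z',q[:,2].max())
if len(r):print('tip',r[np.argmax(r[:,1])])
E
python3 m.py 80
```

```text
tcp F [ 1.15 45.18 39.88] ft F [-0.03 -0.28 -0.33] 0.00913739100039678 16.620393991470337
base x -43.05778185225971 46.67575667963993 y max 128.97191240676543
block y max 79.50606987442112
70 168 -3.538325536539983 5.959531026499884 z 105.11439783616517
74 181 -3.9241352145028734 6.326711359708269 z 106.46168956380235
78 195 -3.874237839020903 6.2351409569425575 z 107.22155904148812
82 204 -3.7558220841842522 6.163623448286164 z 108.61505568099827
86 217 -3.676246171093837 6.011192338652426 z 108.8365403110676
90 232 -3.6132350835518836 5.969705423606565 z 109.46243958997596
94 71 -1.9222313166875626 4.667697604529508 z 107.89618283518996
tip [  0.97  95.53 104.  ]
```

Emit:
drive_tool([
  [[0,0,0],0,0.0094],
  [[0.0005,0,0.003],0,0.0095],
  [[0.0009,0,0.006],0,0.0095],
  [[0.0009,0,0.009],0,0.0095],
  [[0.0009,0,0.0115],0,0.0095],
  [[0.0009,0,0.014],0,0.0095],
  [[0.0009,0,0.014],0,0.0095],
])

```text
time_s: 17.2
position: [0.4843, -0.1158, 0.0258]
tool_rot: [[0.173, 0.985, -0.001], [0.985, -0.173, 0.001], [0.0, -0.001, -1.0]]
ft_force: [1.1, 1.5, 1.0]
grip_width: 0.0097
gripper_force: 9.3
```

Emit:
drive_tool([
  [[0,0,0.002],0,0.0095],
  [[0,0,0.004],0,0.0095],
  [[0,0,0.006],0,0.0095],
  [[0,0,0.008],0,0.0095],
  [[0,0,0.0095],0,0.0095],
  [[0,0,0.0095],0,0.0095],
])

```text
time_s: 17.8
position: [0.4843, -0.1158, 0.0163]
tool_rot: [[0.173, 0.985, -0.0], [0.985, -0.173, 0.0], [0.0, -0.001, -1.0]]
ft_force: [1.0, 5.3, 1.3]
grip_width: 0.0095
gripper_force: 9.3
```

```bash
python3 m.py 66
```

```text
tcp F [ 1.14 46.34 16.41] ft F [-0.02  4.33  0.68] 0.00974415043996718 9.321143925189972
base x -43.211007927381466 46.6342626324329 y max 129.1450126629138
block y max 89.98380307924292
70 173 -6.747048270203379 6.232468189261723 z 77.0668276732148
74 175 -6.7442874213552795 6.1712960202803515 z 76.66515113474372
78 179 -3.606487490847061 6.102506127331968 z 77.30935050803099
82 196 -3.554015071508805 6.538164666949854 z 77.49939845115043
86 198 -3.5072304730045163 6.463369286312357 z 78.08790821887331
90 205 -3.4711145203601066 6.396109634067088 z 77.70472003364054
94 201 -3.4616561610739187 5.848447741639545 z 77.05752303855901
98 24 -1.2122252080310614 3.6506126967026145 z 74.95185129569742
tip [ 2.31 98.67 72.64]
```

Emit:
drive_tool([
  [[0,0,0.001],0,0.0095],
  [[0,0,0.002],0,0.0095],
  [[0,0,0.003],0,0.0095],
  [[0,0,0.0035],0,0.0095],
  [[0,0,0.0035],0,0.0095],
])

```text
time_s: 18.35
position: [0.4844, -0.116, 0.013]
tool_rot: [[0.173, 0.985, -0.0], [0.985, -0.173, 0.0], [0.0, -0.0, -1.0]]
ft_force: [0.6, 4.7, 0.5]
grip_width: 0.0092
gripper_force: 9.3
```

```bash
python3 m.py 66
```

```text
tcp F [ 1.24 46.17 13.06] ft F [-0.26  4.14  0.8 ] 0.009452199858554685 9.32869479060173
base x -43.27512968295787 46.610756103519066 y max 129.24875963814446
block y max 89.8382065435344
70 174 -6.980216509215606 6.382727207673353 z 72.80654319888019
74 179 -6.923695603404002 6.2925313515041115 z 72.77420903133915
78 182 -6.859876420700503 6.22256486538643 z 73.24051121771397
82 191 -3.466816847365767 6.6746717950881775 z 72.95192537537781
86 197 -3.443397217527798 6.616294712837213 z 73.5397641793572
90 205 -3.4096452692465213 6.550746172495077 z 73.20858892939025
94 194 -3.3643648134143445 6.056525100592321 z 72.637683227719
98 28 -1.1033283592363077 3.765815958683928 z 70.10447759377695
tip [ 1.11 98.89 68.94]
```

Emit:
drive_tool([
  [[0,0,0.0008],0,0.0095],
  [[0,0,0.0015],0,0.0095],
  [[0,0,0.0015],0,0.0095],
])

```text
time_s: 18.7
position: [0.4845, -0.1161, 0.0116]
tool_rot: [[0.173, 0.985, -0.0], [0.985, -0.173, -0.0], [-0.0, -0.0, -1.0]]
ft_force: [0.8, 4.1, -0.3]
grip_width: 0.0095
gripper_force: 9.3
```

Emit:
drive_tool([
  [[0,0,0.0008],0,0.0095],
  [[0,0,0.001],0,0.0095],
  [[0,0,0.001],0,0.0095],
])

```text
time_s: 19.0
position: [0.4846, -0.1162, 0.0111]
tool_rot: [[0.173, 0.985, 0.0], [0.985, -0.173, -0.0], [-0.0, 0.001, -1.0]]
ft_force: [-1.5, 4.5, 6.4]
grip_width: 0.0096
gripper_force: 9.7
```

```bash
python3 m.py 62
```

```text
tcp F [ 1.4  46.04 11.08] ft F [-2.02  3.08  6.02] 0.00981575103823937 9.73595604300499
base x -43.30422123577977 46.59792010038285 y max 129.03979064974035
block y max 79.85615961807811
70 271 -6.750884933105437 8.897957066523487 z 70.32480934715632
74 269 -6.793173119591434 8.814594912107012 z 70.54285467843573
78 233 -6.833765415814412 8.838262241199704 z 70.44957470811741
82 193 -3.403185540972774 6.838334041163813 z 70.83562873291861
86 199 -3.346569933875004 6.7526497353580295 z 70.70930039641783
90 202 -3.321328115715047 6.740357415770538 z 71.00564404721936
94 194 -2.819747535080687 6.158611519385358 z 70.04710312448775
98 30 -1.0061142993830965 4.3427343641855085 z 67.83240226790171
tip [ 0.78 98.98 65.31]
```

Seated: the rod is level and its far tip is at about +100, so it's against the stop. Releasing gently.

Emit:
drive_tool([
  [[0,0,-0.0008],0,0.0098],
  [[0,0,-0.0008],0,0.011],
  [[0,0,-0.0008],0,0.015],
  [[0,0,-0.0008],0,0.022],
  [[0,0,-0.0008],0,0.03],
  [[0,0,-0.01],0,0.03],
  [[0,0,-0.04],0,0.03],
  [[0,0,-0.08],0,0.03],
  [[0,0,-0.12],0,0.03],
  [[0,0,-0.15],0,0.03],
  [[0,0,-0.15],0,0.03],
  [[0,0,-0.15],0,0.03],
])

```text
time_s: 20.25
position: [0.4844, -0.116, 0.1612]
tool_rot: [[0.173, 0.985, 0.001], [0.985, -0.173, -0.001], [-0.0, 0.001, -1.0]]
ft_force: [-0.2, 0.1, 0.1]
grip_width: 0.03
gripper_force: 0.0
```

Run:
```python
from h import *
np.set_printoptions(precision=2,suppress=True)
s=env.observe();print(F(s['position']))
for n in ('wrist','top'):
    d=snap(n);f=F(cloud(d))
    b=f[(abs(f[...,0])<60)&(f[...,1]>90)&(f[...,1]<140)&(f[...,2]>12)&(f[...,2]<20)]
    if len(b):print(n,'base x',b[:,0].min(),b[:,0].max(),'y max',b[:,1].max())
    for a,c in ((-100,-81),(-58,0),(0,58),(81,115)):
        r=f[(abs(f[...,0]-1)<9)&(f[...,1]>a)&(f[...,1]<c)&(f[...,2]>60)&(f[...,2]<76)]
        if len(r)>3:print(a,len(r),'x',r[:,0].min(),r[:,0].max(),'y',r[:,1].min(),r[:,1].max(),'z',np.percentile(r[:,2],90))
    t=f[(abs(f[...,0])<40)&(f[...,1]<-135)&(f[...,1]>-200)&(f[...,2]>75)&(f[...,2]<100)]
    if len(t):print('ball',len(t),t.mean(0),t[:,:2].min(0),t[:,:2].max(0),t[:,2].max())
    st=f[(abs(f[...,0])<25)&(f[...,1]<-95)&(f[...,1]>-130)&(f[...,2]>80)&(f[...,2]<92)]
    if len(st):print('stop y',st[:,1].min(),st[:,1].max())
```

```text
[  1.18  46.21 161.16]
wrist base x -42.87736001249447 46.86488408788661 y max 129.25429724866808
-100 116 x -3.2992980146861863 8.401053914108891 y -99.88267721931896 -81.15207620826492 z 70.23372608953966
-58 421 x -3.1965760113150816 5.9024196229568195 y -57.72559227259745 -0.5035797631260667 z 69.84904864437279
0 522 x -3.048919736681698 6.6489066559703245 y 0.017365579712844473 57.98681918447166 z 69.77449045431932
81 182 x -2.813717813726998 6.1362651328582025 y 81.00879326662722 98.55359533531933 z 69.97133010194659
stop y -106.88416814750325 -100.28670475148995
top base x -45.01341872921896 44.95873844396263 y max 129.71016694734627
81 29 x -5.100312509992568 5.021624234461499 y 81.49605830959021 99.0098364850621 z 72.2655783354207
```

The rod is released, level, and touching the stop (stop at −100.3, far end about 99.5). Now the toggle, with shut fingers coming in from the fixture's −x side.

Emit:
drive_tool([
  [[-0.03,-0.01,-0.01],0,0],
  [[-0.07,-0.02,-0.01],0,0],
  [[-0.11,-0.03,-0.01],0,0],
  [[-0.15,-0.04,-0.01],0,0],
  [[-0.19,-0.047,-0.01],0,0],
  [[-0.212,-0.047,0],0,0],
  [[-0.212,-0.047,0.03],0,0],
  [[-0.212,-0.047,0.06],0,0],
  [[-0.212,-0.047,0.09],0,0],
  [[-0.212,-0.047,0.11],0,0],
  [[-0.212,-0.047,0.119],0,0],
  [[-0.212,-0.047,0.119],0,0],
  [[-0.212,-0.047,0.119],0,0],
])

```text
time_s: 21.65
position: [0.4017, -0.3169, 0.0421]
tool_rot: [[0.173, 0.985, 0.0], [0.985, -0.173, -0.0], [-0.0, 0.0, -1.0]]
ft_force: [-0.7, 0.6, 0.2]
grip_width: -0.0002
gripper_force: 0.0
```

Run:
```python
from h import *
np.set_printoptions(precision=1,suppress=True)
s=env.observe();p=F(s['position']);print(p,s['ft_force'],s['grip_width'])
for n in ('top','scene'):
    f=F(cloud(snap(n)))
    for lo in range(56,110,6):
        t=f[(f[...,0]>-75)&(f[...,0]<40)&(f[...,1]<-140)&(f[...,1]>-190)&(f[...,2]>lo)&(f[...,2]<lo+6)]
        if len(t):
            h,e=np.histogram(t[:,0],np.arange(-75,45,8));print(n,lo,len(t),dict(zip(e[:-1][h>0],h[h>0])))
```

```text
[ -45.3 -166.    42.1] [-0.7  0.6  0.2] -0.00018257298260692943
scene 56 7 {np.int64(-3): np.int64(4), np.int64(5): np.int64(3)}
scene 62 6 {np.int64(-11): np.int64(2), np.int64(-3): np.int64(4)}
scene 68 3 {np.int64(-11): np.int64(3)}
scene 74 11 {np.int64(-59): np.int64(1), np.int64(-51): np.int64(1), np.int64(-43): np.int64(3), np.int64(-11): np.int64(6)}
scene 80 17 {np.int64(-59): np.int64(1), np.int64(-51): np.int64(4), np.int64(-43): np.int64(5), np.int64(-35): np.int64(3), np.int64(-19): np.int64(2), np.int64(-11): np.int64(2)}
scene 86 19 {np.int64(-59): np.int64(1), np.int64(-51): np.int64(2), np.int64(-43): np.int64(5), np.int64(-35): np.int64(3), np.int64(-19): np.int64(5), np.int64(-11): np.int64(3)}
scene 92 15 {np.int64(-59): np.int64(2), np.int64(-51): np.int64(4), np.int64(-43): np.int64(4), np.int64(-35): np.int64(3), np.int64(-19): np.int64(1), np.int64(-11): np.int64(1)}
scene 98 13 {np.int64(-59): np.int64(2), np.int64(-51): np.int64(4), np.int64(-43): np.int64(2), np.int64(-35): np.int64(5)}
scene 104 12 {np.int64(-59): np.int64(2), np.int64(-51): np.int64(3), np.int64(-43): np.int64(5), np.int64(-35): np.int64(2)}
```

Emit:
drive_tool([
  [[0,0.006,0],0,0],
  [[0,0.011,0],0,0],
  [[0,0.015,0],0,0],
  [[0,0.019,0],0,0],
  [[0,0.023,0],0,0],
  [[0,0.027,0],0,0],
  [[0,0.031,0],0,0],
  [[0,0.035,0],0,0],
  [[0,0.038,0],0,0],
  [[0,0.04,0],0,0],
  [[0,0.04,0],0,0],
  [[0,0.03,0],0,0],
  [[0,0.015,0],0,0],
  [[0,0,0],0,0],
  [[0,0,-0.05],0,0],
  [[0,-0.03,-0.1],0,0],
  [[0.04,-0.06,-0.15],0,0],
  [[0.09,-0.1,-0.15],0,0],
  [[0.09,-0.1,-0.15],0,0],
])

```text
time_s: 23.65
position: [0.3167, -0.2087, 0.1924]
tool_rot: [[0.173, 0.985, 0.001], [0.985, -0.173, -0.001], [-0.001, 0.001, -1.0]]
ft_force: [0.5, 0.4, 0.4]
grip_width: 0.0003
gripper_force: 0.0
```

Run:
```python
from h import *
np.set_printoptions(precision=1,suppress=True)
s=env.observe();print(s['time_s'],F(s['position']))
for n in ('top','scene'):
    d=snap(n);P=cloud(d);f=F(P)
    t=f[(abs(f[...,0])<40)&(f[...,1]<-140)&(f[...,1]>-190)&(f[...,2]>76)&(f[...,2]<100)]
    print(n,'ball',len(t),t.mean(0) if len(t) else 0)
    for a,c in ((-58,0),(0,58),(81,115)):
        r=f[(abs(f[...,0]-1)<9)&(f[...,1]>a)&(f[...,1]<c)&(f[...,2]>60)&(f[...,2]<76)]
        if len(r)>3:print(a,len(r),'x',r[:,0].min(),r[:,0].max(),'ymax',r[:,1].max(),'z',np.percentile(r[:,2],90))
    if n=='top':
        J=d['img'].astype(int);z=P[...,2]
        for k,(x0,x1,y0,y1) in dict(A=(140,225,215,255),B=(155,222,155,192)).items():
            m=np.zeros(z.shape,bool);m[y0:y1,x0:x1]=True
            pl=P[m&(z>.001)&(z<.012)&(J.min(-1)>150)];print(k,len(pl),cv2.minAreaRect((pl[:,:2]*1000).astype(np.float32)))
    st=f[(abs(f[...,0])<25)&(f[...,1]<-95)&(f[...,1]>-130)&(f[...,2]>80)&(f[...,2]<92)]
    if len(st):print('stop y',st[:,1].max())
```

```text
23.65 [-147.9  -74.2  192.4]
top ball 35 [  12.1 -164.6   87.4]
-58 95 x -5.0990076157725825 5.10480959098492 ymax -0.1192624807443087 z 71.61345786855205
0 92 x -5.060985376766201 4.807871251853285 ymax 57.14594455994441 z 71.82039615427291
81 30 x -4.994355614948078 5.33637141755156 ymax 99.05634594511528 z 71.85243295230089
A 497 ((448.6871032714844, 211.3386688232422), (93.17301177978516, 54.98393249511719), 88.11381530761719)
B 373 ((616.9286499023438, 210.6084747314453), (56.494842529296875, 92.5238037109375), 10.639162063598633)
stop y -101.35056843754907
scene ball 15 [  16.9 -161.9   87.3]
-58 44 x -7.944443241334017 7.398239769240685 ymax -0.3550925480777005 z 69.17311812228102
0 46 x -3.0365870391265566 7.607945227286149 ymax 57.626279874681494 z 68.75084782503575
81 24 x -5.010790390866173 8.305685520240809 ymax 103.78165929565797 z 68.42487185776082
stop y -95.50670620622932
```

```bash
python3 -c "
from rig import env
print(env.close_job())"
```

```text
the job is handed in; nothing more can be done
None
```

I handed the job in at about 24 s of the 58 s allowed. By my last camera measurements the long rod lies released in both V-blocks with its end at the stop (gap estimated under 2 mm), the toggle is on, and both stands are upright. An early grasp closed on top of the rod and shifted its stand about 2 mm; the limit is 10 mm.

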